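# Wedge the dry chest open and fetch the long objective

## Task

Push the wedge tip-first all the way down to the bottom of the guide on the side of the dry chest, so that it holds the spring-closing lid open by itself. Then reach in, lift out the tallest of the three microscope objectives and set it down gently, upright on its own, in the small steel tray. Leave the lid wedged open, and do not disturb the other two objectives or the things on the bench.

Things in the scene. Friction and masses are not known exactly. Their poses are not given: they have to be found in the camera images.
- chest: white fixed dry-storage chest, 270 (its x) x 170 (its y) x 130 mm high, walls 5 mm; origin at the centre of its underside. A solid deck fills it up to 70 mm above the bench; three objectives stand on it about 55 mm to the -y side of the chest's centre line, 70 mm apart along x. A clear lid closes the top; the wedge guide stands against its +y flank
- lid (a joint): angle of the spring-closing lid, rad: 0 closed, grows as it opens, stops at 1.35. The hinge runs along the chest's x at y = 95, z = 134 mm in the chest's frame; the clear panel (270 wide, reaching 188 mm from the hinge, 6 mm thick) lies on the -y side. Weight and spring (about 0.25 N m) close it whenever it is let go
- paddle_tip (a point): centre of the rounded tip (8 mm dia) of the lid's steel paddle, 30 mm wide, 46 mm from the hinge on its +y side, inside the guide. Level with the hinge when closed; pressing it down 42 mm opens the lid to about 1.13 rad, which takes 10 to 22 N with the wedge. With the wedge between it and the guide's end wall the lid stays open at about 1.13 rad
- guide_floor (a point): centre of the place for the wedge's tip on the floor of the guide: 30 mm above the bench, chest axes, 17 mm from the inner face of the end wall
- guide_mouth (a point): point straight above guide_floor, level with the top of the guide, 140 mm above the bench. The guide is an upright aluminium channel, open at the top, 48 mm wide inside along the chest's x (cheeks 8 mm thick), with an end wall 9 mm thick on its +y side; on its -y side two ribs, 37 mm from that wall, 32 mm apart, between which the lid's paddle swings
- wedge: loose grey plastic block with a tapered tip, 40 (its x) x 34 (its y) x 114 mm tall, 0.14 kg (may vary); origin at the centre of its tip's underside, z up to its flat head. The lowest 25 mm taper in y from 34 to 22 mm; above, the sides are parallel. At the start it stands tip down in the caddy. In the guide its x lies along the chest's x, either way round
- wedge_head (a point): centre of the wedge's flat head. Home, it stands 4 mm above the top of the guide, so fingers holding the wedge by its sides cannot take it all the way: the rest it must be pushed from above on its head (about 5 to 20 N against friction). Once the paddle tip lies on its parallel sides (head lower than 180 mm above the bench) it stays when let go softly
- caddy: fixed white holder, base 70 x 75 mm, with an upright pocket (46 x 40 mm inside, its floor 6 mm and its rim 45 mm above the bench) that holds the wedge; origin at the centre of its underside
- long_objective: the tallest microscope objective, the one wanted: steel, 25 mm dia, 55 mm tall, 0.11 kg (may vary), parallel up to 39 mm then tapering to a nose; origin at the centre of its flat underside, z up to the nose; stands nose up on the deck of the chest. Which of the three places it has changes
- mid_objective: another objective, same form, 25 mm dia, 42 mm tall: leave standing; origin at the centre of its underside
- short_objective: another objective, same form, 25 mm dia, 35 mm tall: leave standing; origin at the centre of its underside
- tray: fixed square steel tray, 120 x 120 mm, rim 14 mm high and 4 mm thick; origin at the centre of its underside
- tray_floor (a point): centre of the tray's inner floor, 5 mm above the bench
- oil_bottle: bystander: small bottle, 32 mm dia, 70 mm tall; origin under its centre
- beaker: bystander: glass beaker, 68 mm dia, 90 mm tall; origin under its centre
- petri_dish: bystander: flat clear dish, 70 mm dia, 16 mm high; origin under its centre
- slide_box: bystander: blue slide box, 100 x 90 x 35 mm; origin under its centre
- lens_cap: bystander: black cap, 38 mm dia, 14 mm high; origin under its centre
- tissue_pack: bystander: paper pack, 90 x 120 x 30 mm; origin under its centre
- stain_jar: bystander: jar, 52 mm dia, 75 mm tall; origin under its centre

How it is judged:
On the way, in this order (a step that is already met when the one before it is completed fails the run):
1. the wedge is down at the bottom of the guide and, untouched by the robot, holds the lid open (distance between wedge and guide_floor below 0.009 m and z of wedge in the frame of guide_floor below 0.004 m and value of joint lid above 1 rad and contact force between each of the arm, the fingers and wedge below 0.1 N and contact force between each of the arm, the fingers and chest below 0.1 N), for 0.3 s.
2. the long objective has been lifted out, above the rim of the chest, with the lid still wedged open (z of long_objective in the frame of chest above 0.132 m and value of joint lid above 1 rad), for 0.05 s.
At the end, for the whole second after the job is handed in: The wedge's tip is within 5 mm of the guide's floor and 10 mm of its place there, the lid stands open past 1.0 rad, and the long objective stands still and upright (within 0.1 rad) on the tray's floor, within 65 mm of its centre (z of wedge in the frame of guide_floor below 0.005 m and distance between wedge and guide_floor below 0.01 m and value of joint lid above 1 rad and horizontal distance between long_objective and tray_floor below 0.065 m and z of long_objective in the frame of tray_floor below 0.004 m and angle between long_objective's own z axis and vertical below 0.1 rad and linear speed of long_objective below 0.01 m/s); the robot touches nothing.
It fails at once if another objective is shifted more than 15 mm or tipped (distance of any of mid_objective, short_objective from where it was at the start of the episode above 0.015 m or angle between any of mid_objective, short_objective's own z axis and vertical above 0.4 rad).
It fails at once if the long objective is dropped or pressed hard on the tray (more than 30 N) (contact force between long_objective and tray above 30 N).
It fails at once if a bystander on the bench is moved more than 25 mm (distance of any of oil_bottle, beaker, petri_dish, slide_box, lens_cap, tissue_pack, stain_jar from where it was at the start of the episode above 0.025 m).
It also fails if it takes over 72 s, if anything falls off the work surface, if the arm or the gripper's body presses on something with over 40 N, if the wrist force passes 120 N, or if a joint passes its speed limit or range.

## Robot

A 7-joint arm with a two-finger parallel gripper is mounted at the origin on the work surface. World frame = base frame: x ahead of the robot, y to its left, z up, the work surface at z = 0. Lengths are in m, angles in rad, forces in N, time in s.
With the tool pointing down it reaches from about 0.4 to 0.85 m from the base axis. Payload 6.9 kg.
Tool frame: the origin (TCP) lies on the front face of the gripper's body, between the roots of the fingers; the fingertips stand 73 mm ahead of it and the grasp point (between the pads) lies 54 mm ahead of it; z points along the fingers, y is the direction in which the jaws open and shut (so a half turn about z gives the same grasp; the last joint's range is limited). The gripper opens to 85 mm and grips with 20 to 120 N. Pads are 22 mm wide; open, the fingers measure 114 mm over their backs; the gripper's body (76 mm by 85 mm) begins 54 mm behind the grasp point. The pads swing forward as they close: fully open they stand 13 mm farther back than shut.
Start: joints at [-1.192, 0.507, -0.238, 1.5, 0.126, 1.149, -0.155], TCP at [0.168, 0.602, 0.304] pointing down, gripper open.
Joint ranges: [-3.08, 3.08], [-0.24, 2.05], [-1.43, 1.35], [0, 2.5], [-1.52, 4.66], [0.17, 1.96], [-2.89, 2.89]. Speed limits (rad/s): [2.39, 2.39, 3.14, 3.14, 3.14, 3.14, 3.14].

## Interface

Orientations are given as a 3x3 rotation matrix whose columns are the frame's x, y, z axes.
In Python, from bench import r gives the robot as it stands.
- The arm moves only by the shell command python3 -m inch 'ROWS' [FORCE]. ROWS is JSON, a list of rows, each an object with "slide": the shift along the tool's x, y, z in mm, a list of three; "turn": the turn about the tool's z in rad; "fingers": the closure, from 0 (fully open) to 1 (shut). A call has 1 to 10 rows; each row shifts and turns the commanded pose from where the row before left it, along the tool's axes as they then stand; what a row does not reach is not made up. A row lasts 1/12 s, in which the tool goes at most 41.7 mm and 7.16 degrees, less where a joint would pass 70% of its speed; a pose out of reach is approached as far as the arm can. A call is refused whole if a number of a shift passes 41.7 or a number of a turn 0.125, either way. A call with a gripper value outside its range is refused whole. The fingers move at their own pace and stop on an object; FORCE is the grip in N (left out, the last holds). Time passes only in rows, so rows that do not move let the fingers close. It gives the time, the measured TCP pose, the force and the opening at its end, in the units of the state.
- r.get_state(): the state, without advancing time (a new reading comes with each control period).
- r.camera(name): name is "scene" or "top" or "wrist"; returns the picture (384x512x3 uint8, red, green, blue); there is no depth.
- r.get_calibration(name): a dict with "fov_y" (degrees; the focal length in pixels is half the picture's height over the tangent of half this angle, whatever the lens; pixels are square), "cx", "cy" (the principal point, pixels), "view" (4x4, takes a point from world to camera coordinates); the wrist camera has in their place "T_tool_cam" (4x4, takes a point from camera to tool coordinates, whose origin is the TCP and whose axes are the flange's). Camera axes: x right, y down, z forward; pixel columns grow to the right and rows downward; lengths in m; the calibration is good to about 2 mm. The wrist camera is an equidistant fisheye: a pixel r from the principal point sees the ray r / f radians off the axis. A picture is of the moment at which its call begins: read the wrist's pose just before it. get_calibration takes no time and is no camera call.
- r.hand_in(): hands the job in, once; it reports no verdict.
Trained networks look in the newest picture that a camera, given by its name, has taken for a name from the list of things; names that differ only in an ending like _2 or _b are one class to them, and where a whole thing is asked for, a point or a joint stands for the part that bears it (a point fixed in the world has none). Each returns a list of dicts, best first, with "confidence" (0 to 1); they miss things now and then, are a little off and sometimes report something else, mostly with a low value. They report only what shows in the picture. A call takes as long as a camera call.
- r.recognise(camera, thing): "at" ([x, y, z] in m, in the coordinates of the camera as it stood for that picture, good to about 4 mm: the middle of the surface that is visible of it).
- r.masks_of(camera, thing): "mask" (384x512 bool, what is visible of it).
- r.spot_point(camera, thing): "at" ([x, y, z] in m, in the coordinates of the camera as it stood for that picture, good to about 4 mm: a listed point, or the origin of a listed thing).
The state is a dict: "clock": time; "qpos": joint angles; "dq": joint speeds; "joint_efforts": joint torques, N m; "eef_pos": TCP position; "tcp_rot": TCP orientation; "ft_force": force on the tool from outside, world axes, zero at the start; "wrist_torque": the same for the moment, N m; "opening": finger opening in m.
Only numpy, scipy, OpenCV 4.12 (cv2) and the standard library are available. Lean on these libraries where they do the work, as an engineer would, in place of code of your own. Each camera call takes 0.05 s, during which the arm holds its last target. There are 200 camera calls.

## Working session

There is one attempt and no reset: what is moved stays moved. The work goes in short steps, Python scripts to look and compute and a shell command to move; the robot and the scene stay as the last step left them, time stands still between calls to the robot, and variables do not carry over. Pictures are saved under pics/ and viewed, about 8 in all and at most 12, crops included, and the job is handed in when it is done.

```bash
ls; mkdir -p pics
cat > h.py <<'E'
import numpy as np, cv2
from bench import r
def pose():
    s=r.get_state(); T=np.eye(4); T[:3,:3]=np.array(s["tcp_rot"]); T[:3,3]=s["eef_pos"]; return T,s
def cam2w(cam,T=None):
    c=r.get_calibration(cam)
    return T@np.array(c["T_tool_cam"]) if cam=="wrist" else np.linalg.inv(np.array(c["view"]))
def w(M,p): return (M@np.r_[p,1])[:3]
def shot(cam,name):
    T,_=pose(); im=np.array(r.camera(cam)); cv2.imwrite(f"pics/{name}.png",im[:,:,::-1]); return cam2w(cam,T)
def find(cam,M,things,kind="spot"):
    f=r.spot_point if kind=="spot" else r.recognise
    for t in things:
        for d in f(cam,t)[:2]:
            print(kind,cam,t,np.round(w(M,d["at"]),4),round(d["confidence"],2))
E
python3 - <<'E'
from h import *
T,s=pose(); print(s["clock"],T.round(3),s["opening"],s["ft_force"])
M=shot("scene","scene0")
find("scene",M,["guide_floor","guide_mouth","wedge","wedge_head","long_objective","mid_objective","short_objective","tray_floor","chest","caddy"])
M=shot("top","top0")
find("top",M,["guide_mouth","guide_floor","wedge","wedge_head","long_objective","mid_objective","short_objective","tray_floor","chest","caddy","paddle_tip","oil_bottle","beaker","petri_dish","slide_box","lens_cap","tissue_pack","stain_jar"])
a=cv2.imread("pics/top0.png");
print(s["clock"],r.get_state()["clock"])
E
```

```text
pics
0.0 [[-0.963  0.269 -0.     0.168]
 [ 0.269  0.963 -0.002  0.602]
 [-0.    -0.002 -1.     0.303]
 [ 0.     0.     0.     1.   ]] 0.08543416639568942 [ 0.75302314 -0.17806146  0.51865107]
spot scene guide_floor [0.5445 0.1321 0.0329] 0.69
spot scene guide_floor [ 0.6691 -0.4109  0.0047] 0.66
spot scene guide_mouth [0.5424 0.1317 0.1412] 0.57
spot scene wedge [0.5314 0.3299 0.0064] 0.93
spot scene wedge_head [0.5292 0.3239 0.1206] 0.59
spot scene long_objective [ 0.505  -0.3233 -0.003 ] 0.5
spot scene mid_objective [ 0.5356 -0.0039  0.001 ] 0.6
spot scene short_objective [0.5301 0.3239 0.0028] 0.38
spot scene tray_floor [ 0.5039 -0.3231  0.0063] 0.63
spot scene tray_floor [0.5441 0.1415 0.1336] 0.59
spot scene chest [ 5.367e-01 -6.400e-03 -5.000e-04] 0.88
spot scene caddy [0.5473 0.1358 0.0304] 0.53
spot top guide_mouth [0.5437 0.1338 0.1418] 0.98
spot top guide_floor [0.5421 0.1368 0.0325] 0.7
spot top wedge [0.5293 0.3287 0.0041] 0.69
spot top wedge_head [0.5291 0.3288 0.1173] 0.59
spot top short_objective [ 0.53    0.3251 -0.0034] 0.73
spot top tray_floor [ 0.5041 -0.3258  0.006 ] 0.84
spot top chest [5.368e-01 0.000e+00 2.000e-04] 0.57
spot top caddy [0.5307 0.3257 0.0013] 0.77
spot top caddy [0.5291 0.3291 0.116 ] 0.65
spot top paddle_tip [0.5362 0.139  0.1332] 0.61
spot top oil_bottle [ 0.5035 -0.321   0.0027] 0.69
spot top oil_bottle [ 0.6687 -0.3979  0.0014] 0.57
spot top beaker [0.6592 0.306  0.0008] 0.98
spot top beaker [0.5369 0.1436 0.1322] 0.47
spot top petri_dish [0.5298 0.3264 0.1161] 0.7
spot top petri_dish [0.3805 0.1876 0.0038] 0.61
spot top slide_box [0.7814 0.1961 0.0009] 0.7
spot top slide_box [0.5424 0.134  0.1396] 0.23
spot top lens_cap [ 0.3638 -0.1782  0.0026] 0.7
spot top tissue_pack [ 0.7626 -0.2919 -0.0014] 0.96
spot top tissue_pack [ 0.5341 -0.0033  0.0009] 0.56
spot top stain_jar [ 0.673   0.4495 -0.0041] 0.75
0.0 1.5
```

Run:
```python
import cv2,numpy as np
a=cv2.imread("pics/top0.png");b=cv2.imread("pics/scene0.png")
cv2.imwrite("pics/both.png",cv2.resize(np.hstack([a,b]),(800,300)))
cv2.imwrite("pics/topbig.png",cv2.resize(a,(800,600)))
```

```text
(no output)
```

View pics/topbig.png

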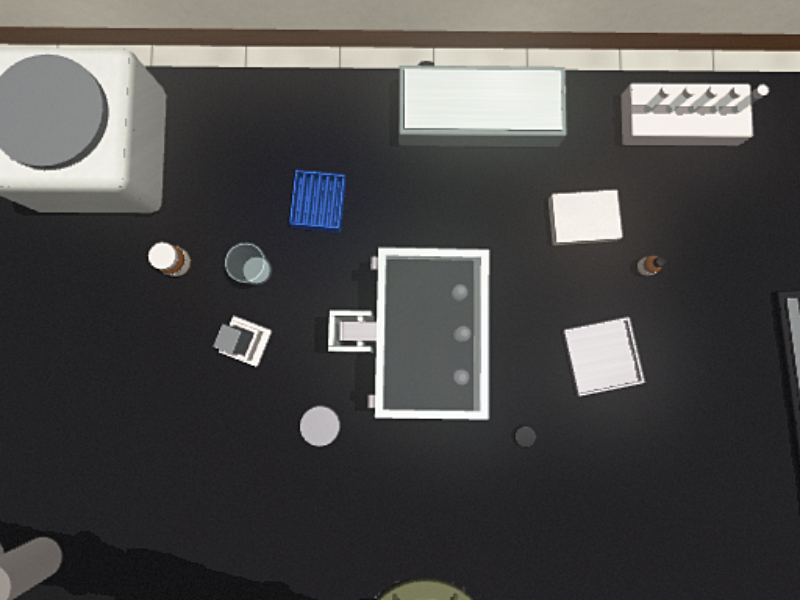

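View pics/scene0.png

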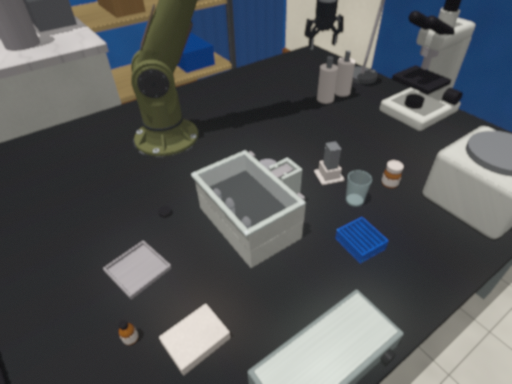

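The top view shows the chest centred at (432,333) of 800×600 and the guide at (350,331). The wedge in its caddy is at (240,340), the tray at (605,357), and the three objectives stand at (460,292), (462,333) and (461,377). The scene view agrees with this layout. Next I move above the wedge.

```bash
python3 -m inch '[{"slide":[-35,-14,0],"turn":0,"fingers":0},{"slide":[-35,-14,0],"turn":0,"fingers":0},{"slide":[-35,-14,0],"turn":0,"fingers":0},{"slide":[-35,-14,0],"turn":0,"fingers":0},{"slide":[-35,-14,0],"turn":0,"fingers":0},{"slide":[-35,-14,0],"turn":0,"fingers":0},{"slide":[-35,-14,0],"turn":0,"fingers":0},{"slide":[-35,-14,0],"turn":0,"fingers":0},{"slide":[-35,-14,0],"turn":0,"fingers":0},{"slide":[-35,-14,0],"turn":0,"fingers":0}]'
python3 -m inch '[{"slide":[-35,-14,0],"turn":0,"fingers":0},{"slide":[-20,-8,0],"turn":0,"fingers":0},{"slide":[0,0,0],"turn":0,"fingers":0},{"slide":[0,0,0],"turn":0,"fingers":0}]'
python3 - <<'E'
from h import *
T,s=pose(); print(s["clock"],T.round(3),s["dq"].round(3) if hasattr(s["dq"],"round") else s["dq"])
M=shot("wrist","w1")
find("wrist",M,["wedge_head","wedge"])
find("wrist",M,["wedge"],"rec")
m=r.masks_of("wrist","wedge")
np.save("wm.npy",m[0]["mask"]); print(m[0]["confidence"],m[0]["mask"].sum())
im=cv2.imread("pics/w1.png"); c=cv2.findContours(m[0]["mask"].astype(np.uint8),0,2)[0]
cv2.drawContours(im,c,-1,(0,0,255),1); cv2.imwrite("pics/w1m.png",cv2.resize(im,(800,600)))
cal=r.get_calibration("wrist"); print(cal)
# chest yaw from top
a=cv2.imread("pics/top0.png"); print(r.get_calibration("top"))
E
```

```text
clock: 2.33
eef_pos: [0.469, 0.3714, 0.3041]
tcp_rot: [[-0.963, 0.269, 0.0], [0.269, 0.963, 0.0], [-0.0, 0.0, -1.0]]
ft_force: [0.4, 0.4, 0.2]
opening: 0.0851
clock: 2.67
eef_pos: [0.5159, 0.3353, 0.3035]
tcp_rot: [[-0.962, 0.273, -0.0], [0.273, 0.962, -0.0], [0.0, -0.001, -1.0]]
ft_force: [0.0, 0.4, 0.5]
opening: 0.0853
2.6667 [[-0.962  0.273 -0.     0.516]
 [ 0.273  0.962 -0.     0.335]
 [ 0.    -0.001 -1.     0.304]
 [ 0.     0.     0.     1.   ]] [-0.043 -0.01  -0.043  0.016 -0.01  -0.001 -0.01 ]
spot wrist wedge_head [0.5312 0.3254 0.1222] 0.79
spot wrist wedge [0.5318 0.3274 0.0047] 0.67
rec wrist wedge [0.5205 0.3328 0.1204] 0.86
0.72 2213
{'fov_y': 65.70646984690485, 'cx': 252.1933587668595, 'cy': 191.21961602292654, 'T_tool_cam': array([[ 2.61600526e-04, -9.54846255e-01, -2.97100252e-01,
         7.61133476e-02],
       [ 9.99999920e-01,  3.39216264e-04, -2.09689738e-04,
         1.08823941e-03],
       [ 3.01002699e-04, -2.97100174e-01,  9.54846268e-01,
        -7.10328138e-02],
       [ 0.00000000e+00,  0.00000000e+00,  0.00000000e+00,
         1.00000000e+00]])}
{'fov_y': 53.28716042399156, 'cx': 255.65565053246945, 'cy': 193.36860219651027, 'view': array([[ 0.00398546, -0.99994946,  0.00922967,  0.04379543],
       [-0.99531915, -0.0048579 , -0.09652044,  0.59835224],
       [ 0.0965604 , -0.00880178, -0.99528821,  1.03482688],
       [ 0.        ,  0.        ,  0.        ,  1.        ]])}
```

View pics/w1m.png

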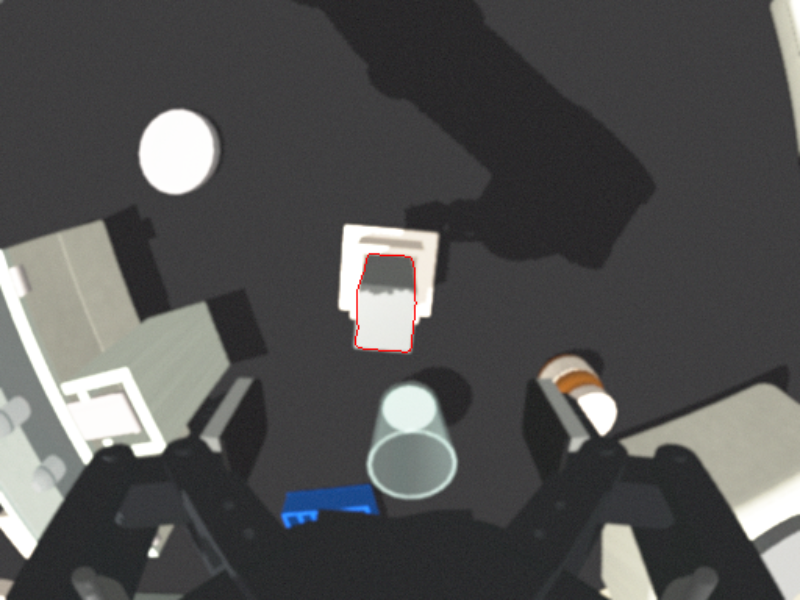

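```bash
cat >> h.py <<'E'
def wray(px,T,z):
    c=r.get_calibration("wrist"); f=192/np.tan(np.radians(c["fov_y"]/2))
    M=T@np.array(c["T_tool_cam"]); out=[]
    for u,v in px:
        a,b=u-c["cx"],v-c["cy"]; rr=np.hypot(a,b); th=rr/f
        d=M[:3,:3]@np.array([np.sin(th)*a/rr,np.sin(th)*b/rr,np.cos(th)]); o=M[:3,3]
        out.append((o+d*(z-o[2])/d[2])[:2])
    return np.array(out)
def tray_(px,z,cam="top"):
    c=r.get_calibration(cam); f=192/np.tan(np.radians(c["fov_y"]/2)); M=np.linalg.inv(np.array(c["view"])); out=[]
    for u,v in px:
        d=M[:3,:3]@np.array([(u-c["cx"])/f,(v-c["cy"])/f,1]); o=M[:3,3]; out.append((o+d*(z-o[2])/d[2])[:2])
    return np.array(out)
E
python3 - <<'E'
from h import *
T,s=pose(); print(s["clock"],T[:3,3])
im=cv2.cvtColor(cv2.imread("pics/w1.png"),6); m=np.load("wm.npy")
k=((im>150)&m).astype(np.uint8)
pts=np.array(cv2.findContours(k,0,2)[0][0]).reshape(-1,2) if 0 else max(cv2.findContours(k,0,1)[0],key=len).reshape(-1,2)
W=wray(pts+0.0,T,0.120)
R=cv2.minAreaRect((W*1000).astype(np.float32)); print("wedge head",R, cv2.boxPoints(R))
ax=(W-T[:2,3])@T[:2,:2]*1000; print("tool coords range",ax.min(0),ax.max(0))
# chest top rim in top picture: bright outline incl guide, z=.13
g=cv2.cvtColor(cv2.imread("pics/top0.png"),6)
s=.64
# fits of chest outer edges
def fit(box,axis):
    x0,x1,y0,y1=box; P=[]
    sub=g[y0:y1,x0:x1].astype(int)
    if axis=='v':   # near vertical edge: for each row, max abs gradient col
        for i,row in enumerate(sub): P.append((x0+np.abs(np.diff(row)).argmax()+.5,y0+i))
    else:
        for j in range(sub.shape[1]): P.append((x0+j,y0+np.abs(np.diff(sub[:,j])).argmax()+.5))
    W=tray_(P,0.13); v=cv2.fitLine((W*1000).astype(np.float32),cv2.DIST_HUBER,0,.01,.01).ravel(); return v
print("-y edge",fit((308,320,168,262),'v'))
print("+x edge",fit((250,308,152,166),'h'))
print("-x edge",fit((250,308,260,274),'h'))
E
```

```text
2.9167 [0.5136565  0.33805608 0.30404917]
wedge head ((524.7521362304688, 330.43463134765625), (34.695831298828125, 45.003395080566406), 69.80780792236328) [[497.64542 321.91983]
 [539.8829  306.38602]
 [551.8589  338.94943]
 [509.6214  354.48325]]
tool coords range [-36.28541096 -22.33876702] [10.94322917 13.57727493]
-y edge [ 9.9994624e-01 -1.0371106e-02  5.0782840e+02 -9.4887184e+01]
+x edge [ 1.6753681e-02  9.9985963e-01  6.7658484e+02 -8.3712864e+00]
-x edge [ 3.1094064e-03 -9.9999517e-01  4.0468582e+02  1.5389552e+01]
```

```bash
python3 -m inch '[{"slide":[-19,-6,0],"turn":0.06,"fingers":0},{"slide":[0,0,35],"turn":0,"fingers":0},{"slide":[0,0,35],"turn":0,"fingers":0},{"slide":[0,0,35],"turn":0,"fingers":0},{"slide":[0,0,31],"turn":0,"fingers":0},{"slide":[0,0,0],"turn":0,"fingers":0},{"slide":[0,0,0],"turn":0,"fingers":0.2},{"slide":[0,0,0],"turn":0,"fingers":0.4},{"slide":[0,0,0],"turn":0,"fingers":0.6},{"slide":[0,0,0],"turn":0,"fingers":0.8}]' 60
python3 -m inch '[{"slide":[0,0,0],"turn":0,"fingers":1},{"slide":[0,0,0],"turn":0,"fingers":1},{"slide":[0,0,0],"turn":0,"fingers":1}]' 60
```

```text
clock: 3.75
eef_pos: [0.5323, 0.3265, 0.1702]
tcp_rot: [[-0.945, 0.327, 0.003], [0.327, 0.945, 0.002], [-0.002, 0.003, -1.0]]
ft_force: [0.2, 0.1, -0.5]
opening: 0.0385
clock: 4.0
eef_pos: [0.5323, 0.3262, 0.1703]
tcp_rot: [[-0.945, 0.327, 0.003], [0.327, 0.945, 0.002], [-0.003, 0.003, -1.0]]
ft_force: [-0.7, -0.2, 6.8]
opening: 0.033
```

```bash
python3 -m inch '[{"slide":[0,0,-20],"turn":0,"fingers":1},{"slide":[0,0,-40],"turn":0,"fingers":1},{"slide":[0,0,-40],"turn":0,"fingers":1},{"slide":[0,0,-40],"turn":0,"fingers":1},{"slide":[0,0,-40],"turn":-0.1,"fingers":1},{"slide":[0,0,0],"turn":-0.11,"fingers":1},{"slide":[0,0,0],"turn":-0.1,"fingers":1},{"slide":[-5,-40,0],"turn":0,"fingers":1},{"slide":[-5,-40,0],"turn":0,"fingers":1},{"slide":[0,-40,0],"turn":0,"fingers":1}]' 60
python3 -m inch '[{"slide":[0,0,0],"turn":0,"fingers":1},{"slide":[0,0,0],"turn":0,"fingers":1},{"slide":[0,0,0],"turn":0,"fingers":1},{"slide":[0,0,0],"turn":0,"fingers":1}]' 60
python3 - <<'E'
from h import *
T,s=pose(); print(s["clock"],T.round(4),s["opening"],s["ft_force"])
M=shot("wrist","w2"); np.save("T2.npy",T)
find("wrist",M,["guide_mouth","guide_floor","chest","paddle_tip","wedge","wedge_head"])
print(pose()[0][:3,3])
im=cv2.imread("pics/w2.png"); cv2.imwrite("pics/w2b.png",cv2.resize(im,(800,600)))
E
```

```text
clock: 4.83
eef_pos: [0.539, 0.2043, 0.3487]
tcp_rot: [[-1.0, 0.022, 0.002], [0.022, 1.0, 0.0], [-0.002, 0.0, -1.0]]
ft_force: [1.3, -1.7, -2.0]
opening: 0.0327
clock: 5.17
eef_pos: [0.5384, 0.2072, 0.3485]
tcp_rot: [[-1.0, 0.021, 0.001], [0.021, 1.0, 0.001], [-0.001, 0.001, -1.0]]
ft_force: [-1.2, 1.3, -0.7]
opening: 0.0329
5.1667 [[-9.998e-01  2.090e-02  7.000e-04  5.384e-01]
 [ 2.090e-02  9.998e-01  1.300e-03  2.072e-01]
 [-6.000e-04  1.300e-03 -1.000e+00  3.485e-01]
 [ 0.000e+00  0.000e+00  0.000e+00  1.000e+00]] 0.0329312854770155 [-1.17625853  1.27476347 -0.68900028]
spot wrist guide_mouth [0.5425 0.1366 0.1385] 0.75
spot wrist guide_floor [0.5464 0.1366 0.03  ] 0.97
spot wrist guide_floor [0.5361 0.2088 0.3018] 0.41
spot wrist chest [5.384e-01 8.000e-04 3.000e-04] 0.93
spot wrist paddle_tip [0.5426 0.1407 0.136 ] 0.96
spot wrist wedge [0.5342 0.2059 0.1836] 0.77
[0.53860844 0.20621564 0.34774237]
```

View pics/w2b.png

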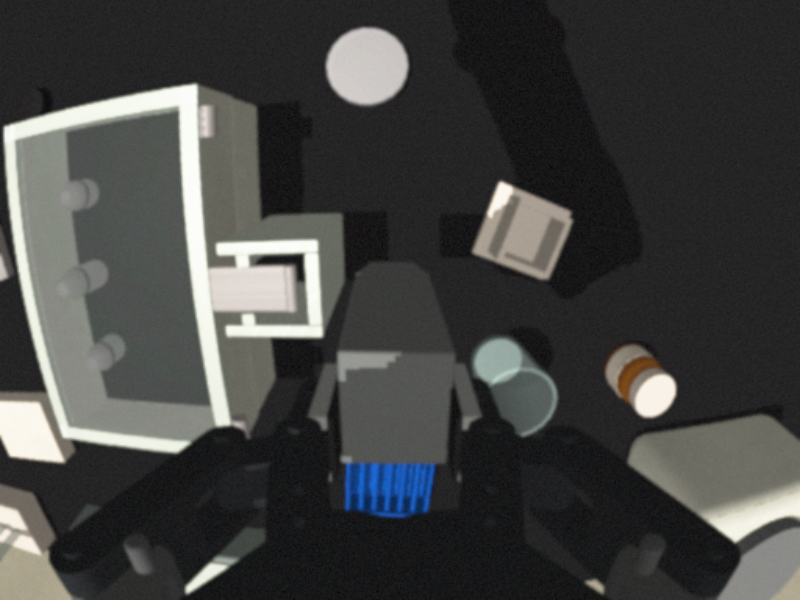

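Run:
```python
from h import *
T=np.load("T2.npy")
P=lambda *a: np.array(a)*.64
print("guide outer wall corners, inner corners, cheek ends\n",(wray(P((318,240),(323,338),(306,254),(309,327),(217,243),(227,334)),T,.14)*1000).round(1))
print("chest +y rim outer: ",(wray(P((199,85),(229,450),(214,290)),T,.13)*1000).round(1))
print("head corners",(wray(P((338,352),(455,352),(450,462),(343,462)),T,T[2,3]-.050)*1000).round(1), T[:3,3])
print("tip -x edge",(wray(P((357,264),(425,264)),T,T[2,3]-.164)*1000).round(1))
im=cv2.imread("pics/w2.png"); cv2.imwrite("pics/w2c.png",cv2.resize(im[130:310,120:310],(800,758),interpolation=cv2.INTER_CUBIC)[:600])
```

```text
guide outer wall corners, inner corners, cheek ends
 [[510.8 162.3]
 [575.5 161.3]
 [519.4 154.2]
 [567.7 152.6]
 [509.9  95.7]
 [572.2  94.7]]
chest +y rim outer:  [[405.6  85.3]
 [676.   74.3]
 [543.9  85.4]]
head corners [[515.8 192.7]
 [516.5 226.2]
 [555.9 226. ]
 [555.1 191.5]] [0.53837137 0.2071661  0.34849861]
tip -x edge [[516.4 189.6]
 [517.2 225. ]]
```

View pics/w2c.png

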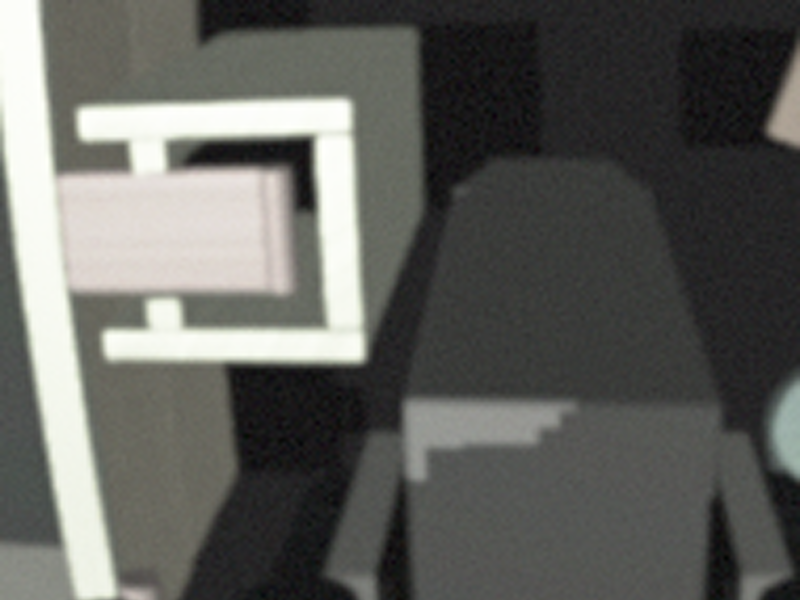

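```bash
python3 -m inch '[{"slide":[-4,-36,0],"turn":0,"fingers":1},{"slide":[-4,-36,0],"turn":0,"fingers":1},{"slide":[0,0,15],"turn":0,"fingers":1},{"slide":[0,0,15],"turn":0,"fingers":1},{"slide":[0,0,0],"turn":0,"fingers":1},{"slide":[0,0,0],"turn":0,"fingers":1},{"slide":[0,0,0],"turn":0,"fingers":1},{"slide":[0,0,0],"turn":0,"fingers":1}]' 100
python3 - <<'E'
from h import *
T,s=pose(); print(s["clock"],T[:3].round(4),s["opening"],s["ft_force"])
M=shot("wrist","w3"); np.save("T3.npy",T)
im=cv2.imread("pics/w3.png"); cv2.imwrite("pics/w3b.png",cv2.resize(im[100:340,120:410],(800,662),interpolation=cv2.INTER_CUBIC)[:600])
E
```

```text
clock: 6.18
eef_pos: [0.5454, 0.1342, 0.3188]
tcp_rot: [[-1.0, 0.022, 0.001], [0.022, 1.0, 0.001], [-0.001, 0.001, -1.0]]
ft_force: [1.0, 0.9, -0.7]
opening: 0.0322
6.1833 [[-9.998e-01  2.180e-02  1.300e-03  5.454e-01]
 [ 2.180e-02  9.998e-01  5.000e-04  1.342e-01]
 [-1.300e-03  5.000e-04 -1.000e+00  3.188e-01]] 0.032188588486321196 [ 1.02655087  0.90592902 -0.72604439]
```

View pics/w3b.png

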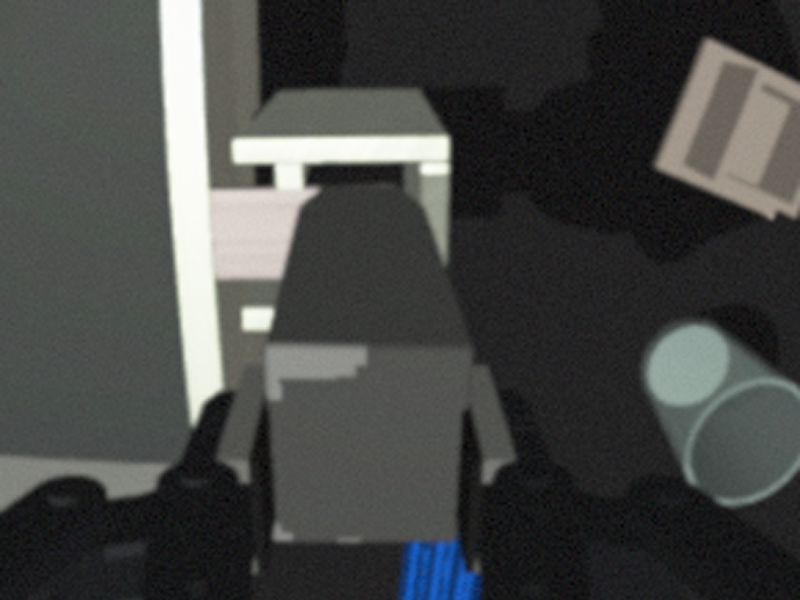

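```bash
python3 -m inch '[{"slide":[0,0,10],"turn":0,"fingers":1},{"slide":[0,0,10],"turn":0,"fingers":1},{"slide":[0,0,5],"turn":0,"fingers":1},{"slide":[0,0,5],"turn":0,"fingers":1},{"slide":[0,0,0],"turn":0,"fingers":1}]' 100
python3 -m inch '[{"slide":[0,0,8],"turn":0,"fingers":1},{"slide":[0,0,8],"turn":0,"fingers":1},{"slide":[0,0,4],"turn":0,"fingers":1},{"slide":[0,0,0],"turn":0,"fingers":1}]' 100
```

```text
clock: 6.65
eef_pos: [0.5457, 0.1335, 0.2878]
tcp_rot: [[-1.0, 0.023, 0.002], [0.023, 1.0, 0.0], [-0.002, 0.0, -1.0]]
ft_force: [0.8, 0.1, 9.7]
opening: 0.0319
clock: 6.98
eef_pos: [0.5455, 0.1348, 0.2674]
tcp_rot: [[-1.0, 0.022, 0.001], [0.022, 1.0, 0.002], [-0.001, 0.002, -1.0]]
ft_force: [2.3, 3.5, 0.4]
opening: 0.0318
```

```bash
python3 -m inch '[{"slide":[0,0,8],"turn":0,"fingers":1},{"slide":[0,0,8],"turn":0,"fingers":1},{"slide":[0,0,4],"turn":0,"fingers":1},{"slide":[0,0,0],"turn":0,"fingers":1},{"slide":[0,0,0],"turn":0,"fingers":1}]' 100
python3 - <<'E'
from h import *
T,s=pose(); print(T[:3,3],s["ft_force"])
M=shot("scene","s1")
im=cv2.imread("pics/s1.png"); cv2.imwrite("pics/s1b.png",cv2.resize(im[60:280,170:400],(628,600),interpolation=cv2.INTER_CUBIC))
E
```

```text
clock: 7.4
eef_pos: [0.5447, 0.1347, 0.247]
tcp_rot: [[-1.0, 0.022, -0.001], [0.022, 1.0, 0.001], [0.001, 0.001, -1.0]]
ft_force: [0.9, 5.6, -4.3]
opening: 0.0324
[0.54472592 0.13468403 0.24698091] [ 0.9291347   5.57493265 -4.25477902]
```

View pics/s1b.png

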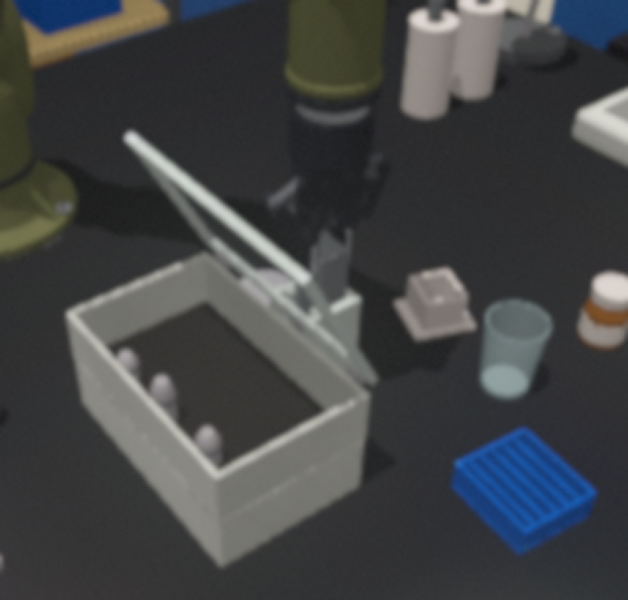

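The lid has opened to about 60° with the wedge in the guide. The middle objective, at (163,395) in the crop, looks tallest. I'll continue pushing down.

```bash
python3 -m inch '[{"slide":[0,0,8],"turn":0,"fingers":1},{"slide":[0,0,8],"turn":0,"fingers":1},{"slide":[0,0,6],"turn":0,"fingers":1},{"slide":[0,0,2],"turn":0,"fingers":1},{"slide":[0,0,0],"turn":0,"fingers":1},{"slide":[0,0,0],"turn":0,"fingers":1}]' 100
python3 -c "
from h import *
T,s=pose(); print(s['ft_force'],T[:3,3])"
```

```text
clock: 7.95
eef_pos: [0.5444, 0.1344, 0.2228]
tcp_rot: [[-1.0, 0.022, -0.002], [0.022, 1.0, 0.001], [0.002, 0.001, -1.0]]
ft_force: [0.5, 6.7, -5.2]
opening: 0.0321
[ 0.49556638  6.6877709  -5.17316033] [0.54444051 0.1343765  0.22279853]
```

```bash
python3 -m inch '[{"slide":[0,0,0],"turn":0,"fingers":0.58},{"slide":[0,0,0],"turn":0,"fingers":0.55},{"slide":[0,0,0],"turn":0,"fingers":0.53},{"slide":[0,0,0],"turn":0,"fingers":0.51},{"slide":[0,0,0],"turn":0,"fingers":0.5},{"slide":[0,0,0],"turn":0,"fingers":0.5}]' 20
```

```text
clock: 8.45
eef_pos: [0.5451, 0.1331, 0.2239]
tcp_rot: [[-1.0, 0.023, 0.0], [0.023, 1.0, -0.0], [-0.0, -0.0, -1.0]]
ft_force: [0.1, -1.2, -0.6]
opening: 0.0428
```

```bash
python3 -m inch '[{"slide":[0,0,-10],"turn":0,"fingers":0.5},{"slide":[0,0,-20],"turn":0,"fingers":0.5},{"slide":[0,0,-20],"turn":0,"fingers":0.5},{"slide":[0,0,0],"turn":0,"fingers":0.8},{"slide":[0,0,0],"turn":0,"fingers":1},{"slide":[0,0,0],"turn":0,"fingers":1},{"slide":[0,0,0],"turn":0,"fingers":1}]' 40
python3 - <<'E'
from h import *
T,s=pose(); print(s["clock"],T[:3,3],s["ft_force"],s["opening"])
M=shot("top","t4"); find("top",M,["wedge_head","wedge"])
M=shot("scene","s4"); find("scene",M,["wedge_head","wedge"])
E
```

```text
clock: 9.03
eef_pos: [0.5447, 0.1333, 0.2733]
tcp_rot: [[-1.0, 0.023, -0.001], [0.023, 1.0, -0.0], [0.001, -0.0, -1.0]]
ft_force: [-1.1, -0.1, -0.9]
opening: -0.0
9.0333 [0.54469397 0.13328069 0.27327412] [-1.10043819 -0.12725724 -0.89426201] -3.885230907721418e-05
spot scene wedge_head [0.5408 0.1317 0.1686] 0.42
spot scene wedge [0.5442 0.1356 0.0309] 0.35
```

```bash
python3 -m inch '[{"slide":[2,2,10],"turn":0,"fingers":1},{"slide":[0,0,10],"turn":0,"fingers":1},{"slide":[0,0,8],"turn":0,"fingers":1},{"slide":[0,0,5],"turn":0,"fingers":1},{"slide":[0,0,5],"turn":0,"fingers":1},{"slide":[0,0,0],"turn":0,"fingers":1}]' 40
python3 -m inch '[{"slide":[0,0,5],"turn":0,"fingers":1},{"slide":[0,0,5],"turn":0,"fingers":1},{"slide":[0,0,0],"turn":0,"fingers":1}]' 40
```

```text
clock: 9.83
eef_pos: [0.5429, 0.1356, 0.2349]
tcp_rot: [[-1.0, 0.023, -0.001], [0.023, 1.0, -0.0], [0.001, -0.0, -1.0]]
ft_force: [-0.8, 0.3, -0.0]
opening: 0.0001
clock: 10.08
eef_pos: [0.543, 0.1354, 0.2251]
tcp_rot: [[-1.0, 0.023, -0.001], [0.023, 1.0, -0.0], [0.001, -0.0, -1.0]]
ft_force: [0.2, 0.1, 0.1]
opening: 0.0002
```

```bash
python3 -m inch '[{"slide":[0,0,3],"turn":0,"fingers":1},{"slide":[0,0,3],"turn":0,"fingers":1},{"slide":[0,0,0],"turn":0,"fingers":1}]' 40
python3 - <<'E'
from h import *
T,s=pose(); print(s["clock"],T[:3,3],s["ft_force"])
M=shot("scene","s5"); find("scene",M,["wedge_head"])
im=cv2.imread("pics/s5.png"); cv2.imwrite("pics/s5b.png",cv2.resize(im[100:230,220:350],(600,600),interpolation=cv2.INTER_CUBIC))
E
```

```text
clock: 10.33
eef_pos: [0.5431, 0.1354, 0.2194]
tcp_rot: [[-1.0, 0.023, -0.0], [0.023, 1.0, -0.0], [0.0, -0.0, -1.0]]
ft_force: [-0.8, -0.4, 0.5]
opening: 0.0002
10.3333 [0.54308214 0.13541381 0.21942034] [-0.82919986 -0.3984595   0.45933194]
spot scene wedge_head [0.5454 0.1299 0.1473] 0.61
spot scene wedge_head [0.5408 0.1351 0.1379] 0.42
```

View pics/s5b.png

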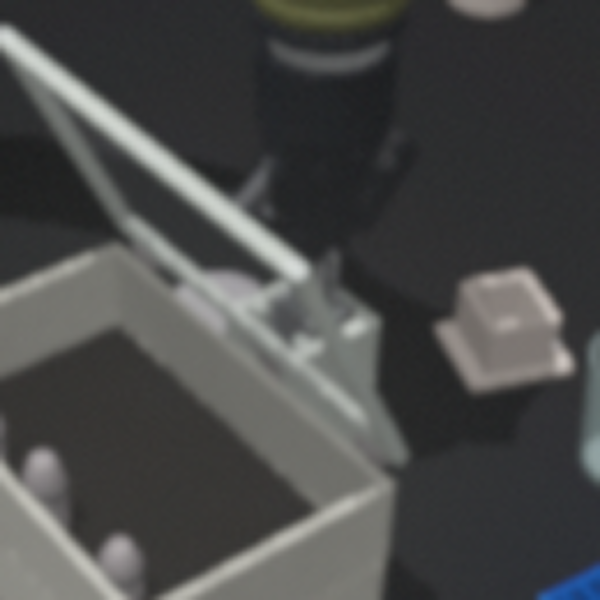

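```bash
python3 -m inch '[{"slide":[0,0,2],"turn":0,"fingers":1},{"slide":[0,0,2],"turn":0,"fingers":1},{"slide":[0,0,0],"turn":0,"fingers":1}]' 40
python3 -m inch '[{"slide":[0,0,2],"turn":0,"fingers":1},{"slide":[0,0,0],"turn":0,"fingers":1}]' 40
```

```text
clock: 10.68
eef_pos: [0.5433, 0.1354, 0.2167]
tcp_rot: [[-1.0, 0.023, 0.001], [0.023, 1.0, -0.0], [-0.001, -0.0, -1.0]]
ft_force: [-2.6, -2.2, 10.2]
opening: 0.0
clock: 10.85
eef_pos: [0.5434, 0.1354, 0.2166]
tcp_rot: [[-1.0, 0.023, 0.003], [0.023, 1.0, -0.0], [-0.003, -0.0, -1.0]]
ft_force: [-6.9, -2.3, 26.0]
opening: 0.0002
```

```bash
python3 -m inch '[{"slide":[0,0,-10],"turn":0,"fingers":1},{"slide":[0,0,-35],"turn":0,"fingers":1},{"slide":[0,0,-40],"turn":0,"fingers":1},{"slide":[0,0,-40],"turn":0,"fingers":1},{"slide":[0,0,-40],"turn":0,"fingers":1},{"slide":[0,0,-35],"turn":0,"fingers":1},{"slide":[0,0,0],"turn":0,"fingers":1}]' 40
python3 - <<'E'
from h import *
T,s=pose(); print(s["clock"],T[:3,3],np.round(s["qpos"],3),np.round(s["ft_force"],1))
M=shot("wrist","w6"); find("wrist",M,["wedge_head","wedge","guide_mouth"])
E
```

```text
clock: 11.43
eef_pos: [0.5445, 0.1362, 0.4213]
tcp_rot: [[-1.0, 0.023, 0.011], [0.023, 1.0, 0.003], [-0.011, 0.003, -1.0]]
ft_force: [-0.1, 0.6, 0.4]
opening: 0.0002
11.4333 [0.54451949 0.136231   0.42127226] [-0.142  0.33  -0.215  1.464  0.072  1.344  1.186] [-0.1  0.6  0.4]
spot wrist wedge_head [0.5454 0.1369 0.1455] 0.6
spot wrist wedge_head [ 0.3625 -0.1752 -0.0021] 0.43
spot wrist wedge [0.5433 0.1384 0.0282] 0.65
```

```bash
python3 -m inch '[{"slide":[0,-38,0],"turn":0,"fingers":1},{"slide":[0,-38,0],"turn":0,"fingers":1},{"slide":[0,-38,0],"turn":0,"fingers":1},{"slide":[0,-38,0],"turn":0,"fingers":1},{"slide":[0,-38,0],"turn":0,"fingers":0.8},{"slide":[0,0,0],"turn":-0.12,"fingers":0.6},{"slide":[0,0,0],"turn":-0.12,"fingers":0.5},{"slide":[0,0,0],"turn":-0.12,"fingers":0.45},{"slide":[0,0,0],"turn":-0.12,"fingers":0.4},{"slide":[0,0,0],"turn":-0.12,"fingers":0.4}]' 40
python3 -m inch '[{"slide":[0,0,0],"turn":-0.12,"fingers":0.4},{"slide":[0,0,0],"turn":-0.12,"fingers":0.4},{"slide":[0,0,0],"turn":-0.12,"fingers":0.4},{"slide":[0,0,0],"turn":-0.12,"fingers":0.4},{"slide":[0,0,0],"turn":-0.12,"fingers":0.4},{"slide":[0,0,0],"turn":-0.12,"fingers":0.4},{"slide":[0,0,0],"turn":-0.12,"fingers":0.4},{"slide":[0,0,0],"turn":-0.12,"fingers":0.4},{"slide":[0,0,0],"turn":0,"fingers":0.4},{"slide":[0,0,0],"turn":0,"fingers":0.4}]' 40
python3 - <<'E'
from h import *
T,s=pose(); print(s["clock"],T[:3].round(4),s["opening"],np.round(s["qpos"],2)); np.save("T7.npy",T)
M=shot("wrist","w7"); find("wrist",M,["long_objective","mid_objective","short_objective"])
M2=shot("scene","s7"); find("scene",M2,["long_objective","mid_objective","short_objective"])
im=cv2.imread("pics/w7.png"); cv2.imwrite("pics/w7b.png",cv2.resize(im,(800,600)))
E
```

```text
clock: 12.47
eef_pos: [0.5383, -0.0546, 0.4119]
tcp_rot: [[-0.835, -0.55, -0.004], [-0.55, 0.835, 0.0], [0.003, 0.002, -1.0]]
ft_force: [0.4, -0.4, 0.9]
opening: 0.0508
clock: 13.3
eef_pos: [0.5386, -0.0547, 0.4101]
tcp_rot: [[-0.088, -0.996, -0.009], [-0.996, 0.088, 0.001], [0.0, 0.009, -1.0]]
ft_force: [-0.3, -0.3, -0.3]
opening: 0.0512
13.3 [[-8.790e-02 -9.961e-01 -9.000e-03  5.386e-01]
 [-9.961e-01  8.790e-02  8.000e-04 -5.470e-02]
 [ 0.000e+00  9.000e-03 -1.000e+00  4.101e-01]] 0.051244952010235136 [ 0.5   0.35 -0.65  1.52  0.21  1.35  2.88]
spot wrist long_objective [ 0.5396 -0.0558  0.0738] 0.82
spot wrist mid_objective [ 0.6125 -0.0552  0.0699] 0.77
spot wrist short_objective [ 0.4674 -0.0546  0.0728] 0.86
spot scene long_objective [6.689e-01 4.529e-01 3.000e-04] 0.66
spot scene long_objective [ 0.5427 -0.0563  0.0677] 0.47
spot scene mid_objective [ 0.608  -0.0506  0.0732] 0.61
spot scene mid_objective [0.5459 0.1317 0.0329] 0.31
spot scene short_objective [ 0.4701 -0.0563  0.0722] 0.41
```

View pics/w7b.png

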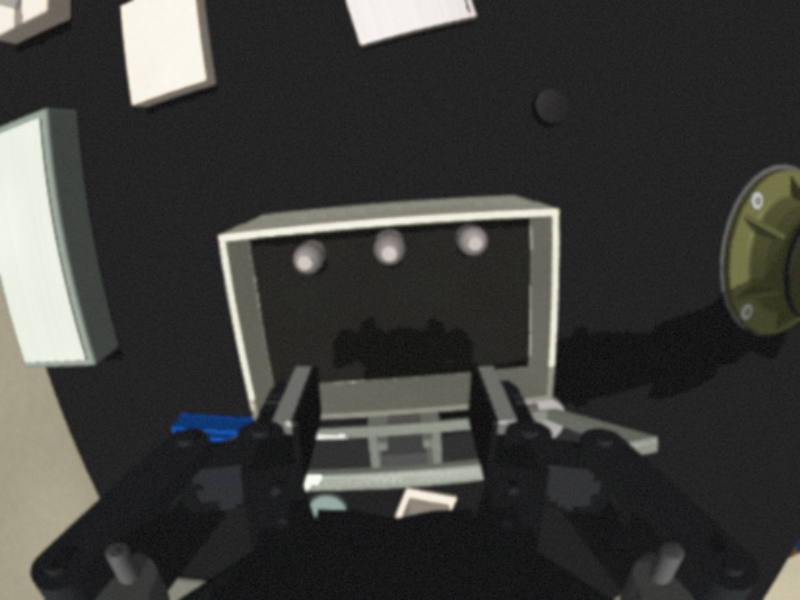

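```bash
python3 -m inch '[{"slide":[1,-2,20],"turn":0.06,"fingers":0.4},{"slide":[0,0,30],"turn":0,"fingers":0.4},{"slide":[0,0,30],"turn":0,"fingers":0.4},{"slide":[0,0,30],"turn":0,"fingers":0.4},{"slide":[0,0,0],"turn":0,"fingers":0.4},{"slide":[0,0,0],"turn":0,"fingers":0.4},{"slide":[0,0,0],"turn":0,"fingers":0.4}]' 40
python3 - <<'E'
from h import *
print((wray(np.array([(389,256),(304,264),(477,240)])*.64,np.load("T7.npy"),.122)*1000).round(1))
T,s=pose(); print(s["clock"],T[:3].round(4),np.round(s["qpos"],3)); np.save("T8.npy",T)
M=shot("wrist","w8"); find("wrist",M,["long_objective"]); find("wrist",M,["long_objective"],"rec")
m=r.masks_of("wrist","long_objective")
for q in m[:2]:
    k=q["mask"]; v,u=np.where(k); print(q["confidence"],k.sum(),u.min(),u.max(),v.min(),v.max(),u.mean(),v.mean())
E
```

```text
clock: 14.28
eef_pos: [0.541, -0.0547, 0.3034]
tcp_rot: [[-0.145, -0.989, -0.004], [-0.989, 0.145, -0.001], [0.002, 0.004, -1.0]]
ft_force: [0.9, 0.6, 0.3]
opening: 0.0507
[[539.9 -53.2]
 [608.3 -53.2]
 [469.2 -60.2]]
14.2833 [[-0.1454 -0.9894 -0.0041  0.541 ]
 [-0.9894  0.1454 -0.0012 -0.0547]
 [ 0.0018  0.0039 -1.      0.3034]] [ 0.47   0.425 -0.615  1.711  0.272  1.096  2.767]
spot wrist long_objective [ 0.5398 -0.0549  0.0719] 0.9
rec wrist long_objective [ 0.5351 -0.059   0.1201] 0.94
0.68 757 238 266 163 195 252.18361955085865 178.84676354029062
```

```bash
python3 -m inch '[{"slide":[0,1,30],"turn":0,"fingers":0.4},{"slide":[0,0,30],"turn":0,"fingers":0.4},{"slide":[0,0,30],"turn":0,"fingers":0.4},{"slide":[0,0,30],"turn":0,"fingers":0.4},{"slide":[0,0,20],"turn":0,"fingers":0.4},{"slide":[0,0,11],"turn":0,"fingers":0.4},{"slide":[0,0,0],"turn":0,"fingers":0.4},{"slide":[0,0,0],"turn":0,"fingers":0.4}]' 40
python3 -m inch '[{"slide":[0,0,0],"turn":0,"fingers":0.55},{"slide":[0,0,0],"turn":0,"fingers":0.65},{"slide":[0,0,0],"turn":0,"fingers":0.75},{"slide":[0,0,0],"turn":0,"fingers":0.85},{"slide":[0,0,0],"turn":0,"fingers":1},{"slide":[0,0,0],"turn":0,"fingers":1},{"slide":[0,0,0],"turn":0,"fingers":1}]' 40
```

```text
clock: 15.15
eef_pos: [0.5388, -0.055, 0.1515]
tcp_rot: [[-0.146, -0.989, -0.005], [-0.989, 0.146, -0.001], [0.002, 0.005, -1.0]]
ft_force: [-0.2, 0.3, 0.8]
opening: 0.0515
clock: 15.73
eef_pos: [0.5391, -0.0551, 0.1523]
tcp_rot: [[-0.146, -0.989, -0.003], [-0.989, 0.146, -0.002], [0.002, 0.003, -1.0]]
ft_force: [-0.7, -0.4, 7.5]
opening: 0.0241
```

```bash
python3 -m inch '[{"slide":[0,0,-10],"turn":0,"fingers":1},{"slide":[0,0,-20],"turn":0,"fingers":1},{"slide":[0,0,-30],"turn":0,"fingers":1},{"slide":[0,0,-30],"turn":0,"fingers":1},{"slide":[0,0,-30],"turn":0,"fingers":1},{"slide":[0,0,-20],"turn":0.1,"fingers":1},{"slide":[0,0,0],"turn":0.12,"fingers":1},{"slide":[0,0,0],"turn":0.12,"fingers":1},{"slide":[0,0,0],"turn":0.12,"fingers":1},{"slide":[0,0,0],"turn":0.12,"fingers":1}]' 40
python3 -m inch '[{"slide":[0,0,0],"turn":0.12,"fingers":1},{"slide":[0,0,0],"turn":0.1,"fingers":1},{"slide":[0,0,0],"turn":0,"fingers":1},{"slide":[0,0,0],"turn":0,"fingers":1}]' 40
python3 - <<'E'
from h import *
T,s=pose(); print(s["clock"],T[:3].round(4),np.round(s["qpos"],3),s["opening"])
d=np.array([.504,-.324,0])-T[:3,3]; print("tool delta mm",(T[:3,:3].T@np.r_[d[:2],0]*1000).round(1))
E
```

```text
clock: 16.57
eef_pos: [0.5388, -0.0548, 0.2919]
tcp_rot: [[-0.668, -0.744, -0.005], [-0.744, 0.668, -0.001], [0.004, 0.003, -1.0]]
ft_force: [-0.4, -0.4, -1.3]
opening: 0.0238
clock: 16.9
eef_pos: [0.539, -0.0547, 0.2915]
tcp_rot: [[-0.809, -0.588, -0.006], [-0.588, 0.809, -0.001], [0.005, 0.002, -1.0]]
ft_force: [0.1, -0.7, -1.2]
opening: 0.0235
16.9 [[-0.8091 -0.5877 -0.0055  0.539 ]
 [-0.5877  0.8091 -0.0013 -0.0547]
 [ 0.0052  0.0021 -1.      0.2915]] [ 0.335  0.406 -0.408  1.735  0.183  1.044  2.063] 0.023490003656226582
tool delta mm [ 186.6 -197.4    0.6]
```

```bash
python3 -m inch '[{"slide":[23,-25,0],"turn":0,"fingers":1},{"slide":[23,-25,0],"turn":0,"fingers":1},{"slide":[23,-25,0],"turn":0,"fingers":1},{"slide":[24,-25,0],"turn":0,"fingers":1},{"slide":[24,-25,0],"turn":0,"fingers":1},{"slide":[23,-24,0],"turn":0,"fingers":1},{"slide":[23,-24,0],"turn":0,"fingers":1},{"slide":[23,-24,0],"turn":0,"fingers":1},{"slide":[0,0,0],"turn":0,"fingers":1},{"slide":[0,0,0],"turn":0,"fingers":1}]' 40
python3 - <<'E'
from h import *
T,s=pose(); print(s["clock"],T[:3].round(4),np.round(s["qpos"],3),s["opening"])
M=shot("wrist","w9"); find("wrist",M,["tray_floor","long_objective"])
M=shot("top","t9"); find("top",M,["wedge_head","tray_floor"]);M=shot("scene","s9"); find("scene",M,["long_objective"])
print(pose()[0][:3,3])
im=np.hstack([cv2.imread("pics/w9.png"),cv2.imread("pics/s9.png")]); cv2.imwrite("pics/both9.png",cv2.resize(im,(800,300)))
E
```

```text
clock: 17.73
eef_pos: [0.5022, -0.326, 0.291]
tcp_rot: [[-0.812, -0.583, -0.007], [-0.583, 0.812, -0.001], [0.006, 0.003, -1.0]]
ft_force: [0.3, 0.1, -1.2]
opening: 0.0237
17.7333 [[-0.8121 -0.5835 -0.0067  0.5022]
 [-0.5835  0.8121 -0.0012 -0.326 ]
 [ 0.0062  0.0029 -1.      0.291 ]] [ 0.755  0.488 -0.352  1.588  0.187  1.104  2.549] 0.023684648872412353
spot wrist tray_floor [ 0.5044 -0.3215  0.0045] 0.64
spot wrist long_objective [ 0.4979 -0.3235  0.2091] 0.57
spot top wedge_head [0.5431 0.1372 0.143 ] 0.7
spot top wedge_head [ 5.304e-01  3.272e-01 -3.000e-04] 0.5
spot top tray_floor [ 0.5015 -0.3243  0.0062] 0.94
spot scene long_objective [0.5432 0.1354 0.0316] 0.42
[ 0.50379996 -0.32255337  0.29149694]
```

View pics/both9.png

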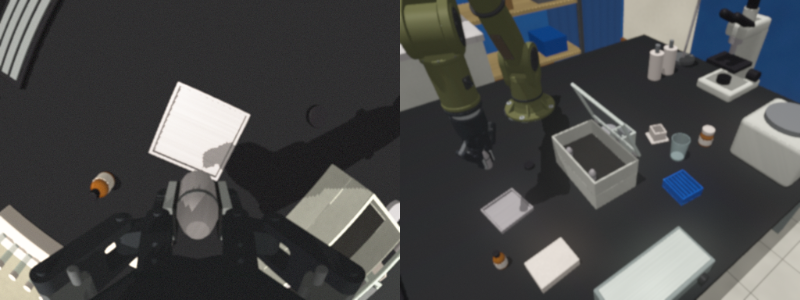

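```bash
python3 -m inch '[{"slide":[0,0,35],"turn":0,"fingers":1},{"slide":[0,0,35],"turn":0,"fingers":1},{"slide":[0,0,35],"turn":0,"fingers":1},{"slide":[0,0,35],"turn":0,"fingers":1},{"slide":[0,0,25],"turn":0,"fingers":1},{"slide":[0,0,15],"turn":0,"fingers":1},{"slide":[0,0,10],"turn":0,"fingers":1},{"slide":[0,0,4],"turn":0,"fingers":1},{"slide":[0,0,0],"turn":0,"fingers":1},{"slide":[0,0,0],"turn":0,"fingers":1}]' 40
python3 -m inch '[{"slide":[0,0,2],"turn":0,"fingers":1},{"slide":[0,0,2],"turn":0,"fingers":1},{"slide":[0,0,1],"turn":0,"fingers":1},{"slide":[0,0,0],"turn":0,"fingers":1}]' 40
```

```text
clock: 18.97
eef_pos: [0.5029, -0.3239, 0.0982]
tcp_rot: [[-0.811, -0.585, -0.005], [-0.585, 0.811, -0.002], [0.005, 0.001, -1.0]]
ft_force: [-0.5, -0.6, -1.2]
opening: 0.0233
clock: 19.3
eef_pos: [0.5022, -0.3239, 0.0925]
tcp_rot: [[-0.811, -0.585, -0.006], [-0.585, 0.811, -0.002], [0.006, 0.002, -1.0]]
ft_force: [-0.4, -0.1, -0.8]
opening: 0.0242
```

```bash
python3 -m inch '[{"slide":[0,0,2],"turn":0,"fingers":1},{"slide":[0,0,1],"turn":0,"fingers":1},{"slide":[0,0,1],"turn":0,"fingers":1},{"slide":[0,0,0],"turn":0,"fingers":1}]' 40
python3 -m inch '[{"slide":[0,0,1],"turn":0,"fingers":1},{"slide":[0,0,0],"turn":0,"fingers":1},{"slide":[0,0,0],"turn":0,"fingers":1}]' 40
```

```text
clock: 19.63
eef_pos: [0.5021, -0.3237, 0.088]
tcp_rot: [[-0.811, -0.585, -0.006], [-0.585, 0.811, -0.001], [0.006, 0.003, -1.0]]
ft_force: [-0.1, -0.9, -1.6]
opening: 0.0236
clock: 19.88
eef_pos: [0.5022, -0.3237, 0.0872]
tcp_rot: [[-0.811, -0.585, -0.006], [-0.585, 0.811, -0.001], [0.006, 0.003, -1.0]]
ft_force: [0.0, 0.1, -0.9]
opening: 0.0243
```

```bash
python3 -m inch '[{"slide":[0,0,1],"turn":0,"fingers":1},{"slide":[0,0,0],"turn":0,"fingers":1},{"slide":[0,0,0],"turn":0,"fingers":1}]' 40
python3 -m inch '[{"slide":[0,0,1],"turn":0,"fingers":1},{"slide":[0,0,0],"turn":0,"fingers":1},{"slide":[0,0,0],"turn":0,"fingers":1}]' 40
```

```text
clock: 20.13
eef_pos: [0.5023, -0.3238, 0.0864]
tcp_rot: [[-0.811, -0.585, -0.006], [-0.585, 0.811, -0.001], [0.006, 0.002, -1.0]]
ft_force: [0.5, -0.0, -0.2]
opening: 0.0238
clock: 20.38
eef_pos: [0.5023, -0.3238, 0.0863]
tcp_rot: [[-0.811, -0.585, -0.006], [-0.585, 0.811, -0.002], [0.006, 0.002, -1.0]]
ft_force: [-1.8, 0.8, 8.7]
opening: 0.024
```

```bash
python3 -m inch '[{"slide":[0,0,-1],"turn":0,"fingers":1},{"slide":[0,0,0],"turn":0,"fingers":0.7},{"slide":[0,0,0],"turn":0,"fingers":0.65},{"slide":[0,0,0],"turn":0,"fingers":0.6},{"slide":[0,0,0],"turn":0,"fingers":0.5},{"slide":[0,0,0],"turn":0,"fingers":0.4},{"slide":[0,0,0],"turn":0,"fingers":0.4}]' 20
python3 -m inch '[{"slide":[0,0,-10],"turn":0,"fingers":0.4},{"slide":[0,0,-20],"turn":0,"fingers":0.4},{"slide":[0,0,-35],"turn":0,"fingers":0.4},{"slide":[0,0,-40],"turn":0,"fingers":0.4},{"slide":[0,0,-40],"turn":0,"fingers":0.4},{"slide":[0,0,-25],"turn":0,"fingers":0.4},{"slide":[0,0,0],"turn":0,"fingers":0.4},{"slide":[0,0,0],"turn":0,"fingers":0.4},{"slide":[0,0,0],"turn":0,"fingers":0.4}]'
python3 - <<'E'
from h import *
T,s=pose(); print(s["clock"],T[:3,3],s["opening"],s["ft_force"])
M=shot("wrist","w10"); find("wrist",M,["long_objective"])
M=shot("top","t10"); find("top",M,["wedge_head","wedge","long_objective","mid_objective","short_objective"]);
M=shot("scene","s10"); find("scene",M,["long_objective","mid_objective","short_objective","wedge"])
im=np.hstack([cv2.imread("pics/w10.png"),cv2.imread("pics/s10.png")]); cv2.imwrite("pics/both10.png",cv2.resize(im,(800,300)))
E
```

```text
clock: 20.97
eef_pos: [0.5022, -0.3237, 0.0862]
tcp_rot: [[-0.811, -0.585, -0.006], [-0.585, 0.811, -0.001], [0.006, 0.003, -1.0]]
ft_force: [0.1, 0.5, 0.9]
opening: 0.0513
clock: 21.72
eef_pos: [0.5027, -0.3234, 0.2562]
tcp_rot: [[-0.811, -0.585, -0.007], [-0.585, 0.811, -0.001], [0.006, 0.003, -1.0]]
ft_force: [-0.6, -0.2, -0.3]
opening: 0.0515
21.7167 [ 0.50273318 -0.32338227  0.25620351] 0.05147355172745185 [-0.55927694 -0.22274615 -0.32728818]
spot wrist long_objective [ 0.4991 -0.3228  0.0087] 0.85
spot top wedge_head [0.5441 0.1354 0.1417] 0.7
spot top wedge_head [ 0.6719  0.4495 -0.0027] 0.5
spot top wedge [0.5444 0.1363 0.0288] 0.82
spot top wedge [0.5379 0.1131 0.0943] 0.34
spot top long_objective [ 0.5004 -0.3202  0.0021] 0.36
spot top mid_objective [ 0.6054 -0.054   0.0715] 0.67
spot top mid_objective [ 0.6577  0.3073 -0.0011] 0.34
spot top short_objective [ 0.4723 -0.0586  0.0677] 0.52
spot scene long_objective [ 0.5023 -0.3249  0.0011] 0.69
spot scene mid_objective [ 0.6093 -0.0519  0.0701] 0.54
spot scene short_objective [ 0.4735 -0.0545  0.0707] 0.38
spot scene wedge [ 0.7585 -0.2962 -0.0008] 0.3
```

View pics/both10.png

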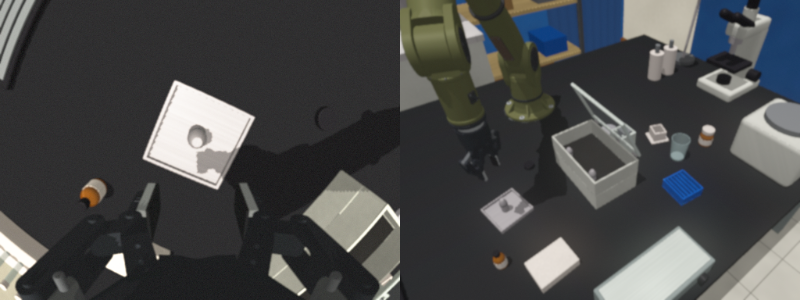

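The objective stands upright in the tray, at (198,135) in the left half of the picture. The lid is still open, and the bystanders and the other two objectives are where they were. I'm handing the job in.

```bash
python3 -c "
from h import *
print(r.hand_in())"
```

```text
the job is handed in; nothing more can be done
None
```

I pushed the wedge to the bottom of the guide, moved the tallest objective (the middle one) into the steel tray, and handed the job in at about 22 s of the 72 s allowed. The hand-in reports no verdict.

- **Wedge:** I gripped it into the guide until the lid opened, let it go, then pushed on its head with the fingers shut. The fingertips stopped at 144 mm, the height given for home, with the force rising to 26 N. The last check put its tip at (0.544, 0.136, 0.029), so it was on the guide's floor, and the lid still looked wide open in the pictures.
- **Long objective:** it was set down in the tray with about 9 N and then released. The last pictures show it upright within about 5 mm of the tray's centre.
- **Everything else:** the other two objectives were still standing where they were first measured, to within the detector's error of about 4 mm. The bystanders I could see looked unmoved, but I did not re-measure them.
- **Readings that disagreed:**
  - After I released the wedge, it sat about 26 mm lower than I had worked out. It had probably sunk by itself, and the push only confirmed it was home.
  - A few detections, such as one wedge fix on the tissue pack, were plainly false and I ignored them.
- **Not measured:** I judged the lid angle only by eye.

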